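# Lock the glasses into the rack with the hold-down bar

## Robot

A 7-joint arm with a two-finger parallel gripper is mounted at the origin on the work surface. World frame = base frame: x ahead of the robot, y to its left, z up, the work surface at z = 0. Lengths are in m, angles in rad, forces in N, time in s.
With the tool pointing down it reaches from about 0.425 to 1.025 m from the base axis. Payload 3.6 kg.
Tool frame: the origin (TCP) lies at the very end of the fingers, on their centre line; the grasp point (between the pads) lies 19 mm behind it; z points along the fingers, y is the line along which they close (so a half turn about z gives the same grasp; the last joint's range is limited). The gripper opens to 85 mm and grips with 20 to 120 N. Pads are 22 mm wide; open, the fingers measure 114 mm over their backs; the gripper's body (76 mm by 85 mm) begins 54 mm behind the grasp point. The pads swing forward as they close: fully open they stand 13 mm farther back than shut.
Start: joints at [-1.242, 0.591, 0.048, 1.609, -0.033, 0.943, -0.034], TCP at [0.297, 0.661, 0.231] pointing down, gripper open.
Joint ranges: [-2.69, 2.69], [-0.47, 2.24], [-1.27, 1.36], [0.19, 2.51], [-1.53, 4.68], [0.08, 2.07], [-3.09, 3.09]. Speed limits (rad/s): [2.57, 2.57, 3.14, 3.14, 3.14, 3.14, 3.14].

## Interface

Orientations are given as [roll, pitch, yaw] about the fixed x, y, z axes, in that order (R = Rz(yaw) Ry(pitch) Rx(roll)).
In Python, from cell import manip gives the robot as it stands. The module is installed in compiled form; this text tells all that it offers.
- The arm moves only by the tool jog_arm, never from a script. Its argument "increments" is a list of rows, each an object with "dp": the shift along the tool's x, y, z as a fraction of full scale, a list of three; "dr": the turn, a rotation vector about the tool's x, y, z as a fraction of full scale, a list of three. In form: [{"dp": [x, y, z], "dr": [rx, ry, rz]}, ...]. A call has exactly 10 rows; each row is the pose to reach, as a shift and turn from the pose commanded when the call began, along the tool's axes at that moment; what a row does not reach only later rows make up. Full scale, the value 1, is 0.4 m for a shift and 0.5 rad for a turn. A row lasts 1/12 s, in which the tool goes at most 41.7 mm and 7.16 degrees, less where a joint would pass 70% of its speed; a pose out of reach is approached as far as the arm can. A call with a number of a shift or a turn outside -1 to 1 is refused whole. A call with a gripper value outside its range is refused whole. "grip" is the opening, from -1 (shut) to 1 (fully open), set as the call begins (left out, the last holds). The fingers move at their own pace and stop on an object; "grip_force" is the grip in N (left out, the last holds). Time passes only in rows, so rows that repeat a pose let the fingers close, or fill a call up. It gives the time, the measured TCP pose, the force, the opening and the grip force at its end, in the units of the state.
- manip.state(): the state, without advancing time (a new reading comes with each control period).
- manip.get_image(name): name is "side" or "top" or "wrist"; returns (picture, depth): 480x640x3 uint8, red, green, blue; 480x640 float32, m along the optical axis (not along the pixel's ray), 0 where there is no reading.
- manip.calibration(name): a dict with "intrinsics" (3x3 intrinsics, pixels), "R" (3x3) and "t" (3): a world point X has camera coordinates R X + t. Camera axes: x right, y down, z forward; pixel columns grow to the right and rows downward; lengths in m; the calibration is good to about 2 mm. The wrist camera is an equidistant fisheye: a pixel r from the principal point sees the ray r / f radians off the axis. A picture is of the moment at which its call begins: read the wrist's pose just before it. calibration takes no time and is no camera call; for the wrist camera it gives the pose at the moment of the call.
- manip.close_job(): hands the job in; it is judged then, once.
The state is a dict: "clock": time; "qpos": joint angles; "joint_vel": joint speeds; "tau": joint torques, N m; "position": TCP position; "tcp_rot": TCP orientation; "force": force on the tool from outside, world axes, zero at the start; "torque": the same for the moment, N m; "width": finger opening in m; "finger_force": force on a finger pad.
Only numpy, scipy, OpenCV 4.12 (cv2) and the standard library are available. Lean on these libraries where they do the work, as an engineer would, in place of code of your own. Each camera call takes 0.05 s, during which the arm holds its last target. There are 200 camera calls.

## Task

The rack of glasses is about to be carried, so fit its hold-down bar: lay the steel bar across the two end posts, over the glasses, with its blue grip over the middle of the rack, one end resting in the open fork. Then press the other end down past the orange sprung jaw until the bar is fully home in both posts and the jaw has closed over it. Leave the glasses standing in their places and do not disturb the other things on the counter.

Things in the scene. Friction and masses are not known exactly. Their poses are not given: they have to be found in the camera images.
- bar: the hold-down bar, loose: a round steel rod 12 mm in diameter and 400 mm long, with a blue square grip block (24 x 24 mm, 50 mm long) around its middle. Origin at the centre of the bar, on the rod's axis; its y axis runs along the rod. It starts lying on the counter on its grip block (axis 12 mm above the counter). 0.13 to 0.25 kg; both ends are alike
- rack: white slotted glass rack, fixed to the counter, 84 mm (x) by 370 mm (y), side walls 53 mm high, four bays in a row along its y axis. Origin at the centre of its underside on the counter. An upright post stands at each end, 172 mm from the middle along the rack's y axis; which post is at which end varies
- rack_mid (a point): point midway between the two seats, 130 mm above the counter: where the centre of the bar belongs; axes as the rack's
- fork_seat (a point): where the bar's axis lies when home in the open fork of the plain grey post (post 14 mm thick along the rack's y). The slot is 15 mm wide across x with its floor 6 mm below this point; its walls flare out from 8 mm above this point to a mouth about 32 mm wide at 26 mm above. 130 mm above the counter; axes as the rack's
- clip_seat (a point): where the bar's axis lies when home in the clip post (grey, orange jaw, 14 mm thick along y), 130 mm above the counter; axes as the rack's. Same slot; its -x wall is upright to 24 mm above this point, then flares to 36 mm. On the +x side is the jaw's slanting face: a bar laid on it rests with its axis about 20 mm above this point, against the -x wall, and needs 6 to 15 N straight down
- jaw (a joint): angle of the orange sprung jaw, rad: 0 closed (its spring holds it there), growing to at most 0.6 as it is pushed outwards, to the rack's +x side. It gives way by about 0.16 as the rod passes, then springs back to 0 over the rod
- jaw_nose (a point): tip of the jaw's nose; when closed 9.5 mm above clip_seat and half a millimetre to its -x side. The nose's underside is 7.5 mm above clip_seat; its slanting top rises from the tip, 30 degrees off vertical, to 32 mm above clip_seat
- tumbler1: clear glass tumbler standing in a bay of the rack, 62 mm wide at the rim, 100 mm high, rim 108 mm above the counter; origin at the centre of its underside
- tumbler2: clear glass tumbler standing in a bay of the rack, 62 mm wide at the rim, 100 mm high, rim 108 mm above the counter; origin at the centre of its underside
- tumbler3: clear glass tumbler standing in a bay of the rack, 62 mm wide at the rim, 100 mm high, rim 108 mm above the counter; origin at the centre of its underside
- tumbler4: clear glass tumbler standing in a bay of the rack, 62 mm wide at the rim, 100 mm high, rim 108 mm above the counter; origin at the centre of its underside
- bottle: green glass bottle with twist cap, 74 mm wide, 250 mm high, standing; origin under its centre
- ice_tray: light blue ice tray, 110 x 190 mm, 29 mm high; origin under its centre
- timer: white kitchen timer with three push buttons, 70 x 70 mm, 28 mm high, lying flat; origin under its centre
- mug: blue mug, 78 mm wide, 92 mm high, handle on its y side; origin under its centre
- jar: amber jar with brass-coloured lid, 70 mm wide, 100 mm high; origin under its centre
- tin: green tin with lid, 76 mm wide, 92 mm high; origin under its centre
Not all that is in view belongs to the job. Leave any purple look-alike of the tumbler1 alone. What is shaped like the tumbler4 but purple is not meant.

How it is judged:
On the way:
1. the bar is pressed down past the jaw by the gripper's fingers: the jaw is open by more than 0.08 rad while the fingers bear on the bar with more than 1.5 N (value of joint jaw above 0.08 rad and contact force between the fingers and bar above 1.5 N).
At the end, for the whole second after the job is handed in: The rod's axis passes within 4 mm (across it) of both seats, the bar's centre is within 20 mm of the rack's middle along its length, the jaw is back below 0.06 rad over the rod, the bar is released and at rest, and each tumbler stands upright (within 0.2 rad) within 25 mm of where it was (x of fork_seat in the frame of bar between -0.004 and 0.004 m and z of fork_seat in the frame of bar between -0.004 and 0.004 m and x of clip_seat in the frame of bar between -0.004 and 0.004 m and z of clip_seat in the frame of bar between -0.004 and 0.004 m and y of rack_mid in the frame of bar between -0.02 and 0.02 m and value of joint jaw below 0.06 rad and linear speed of bar below 0.02 m/s and angle between each of tumbler1, tumbler2, tumbler3, tumbler4's own z axis and vertical below 0.2 rad and distance of each of tumbler1, tumbler2, tumbler3, tumbler4 from where it was at the start of the episode below 0.025 m); the robot touches nothing.
It fails at once if a tumbler is tipped by more than 0.5 rad (angle between any of tumbler1, tumbler2, tumbler3, tumbler4's own z axis and vertical above 0.5 rad).
It fails at once if a bottle, tray, timer, mug, jar or tin is moved by more than 30 mm (distance of any of bottle, ice_tray, timer, mug, jar, tin from where it was at the start of the episode above 0.03 m).
It also fails if it takes over 43 s, if anything falls off the work surface, if the arm or the gripper's body presses on something with over 40 N, if the wrist force passes 120 N, or if a joint passes its speed limit or range.

## Working session

There is one attempt and no reset: what is moved stays moved. The work goes in short steps, Python scripts to look and compute and a tool call to move; the robot and the scene stay as the last step left them, time stands still between calls to the robot, and variables do not carry over. Pictures are saved under pics/ and viewed, at most 10 in all, crops included, and the job is handed in when it is done.

Besides the shell and the picture viewer there is one more tool, called after "Call:" as name([rows], argument=value, ...), one row to a line, values as JSON. jog_arm: Moves the arm, as the interface text tells. Shift numbers are shares of 0.4 m and turn numbers shares of 0.5 rad, none past 1 either way. Its arguments: {"type":"object","properties":{"increments":{"type":"array"},"grip":{"type":"number"},"grip_force":{"type":"number"}},"required":["increments"]}

```bash
mkdir -p pics; cat > h.py <<'E'
import numpy as np, cv2
from cell import manip
def grab(n,tag):
    cal=manip.calibration(n); im,d=manip.get_image(n)
    np.savez(f'{tag}.npz',im=im,d=d,K=cal['intrinsics'],R=cal['R'],t=cal['t'])
    cv2.imwrite(f'pics/{tag}.png',im[:,:,::-1]); return im,d
def load(tag): return np.load(f'{tag}.npz')
def px(z,u,v,h=None,depth=None):
    K,R,t=z['K'],z['R'],z['t']; r=R.T@np.linalg.inv(K)@np.array([u,v,1.]); c=-R.T@t
    if h is not None: return c+r*(h-c[2])/r[2]
    if depth is None: depth=z['d'][int(round(v)),int(round(u))]
    return c+r*depth
E
python3 - <<'E'
from h import *
grab('top','top0');grab('side','side0')
print(manip.state()); 
for n in('top','side'):
    z=load(n+'0'); print(z['K'],-z['R'].T@z['t'])
E
```

```text
{'clock': 0.1, 'qpos': array([-1.24147908,  0.59203711,  0.04829927,  1.6097302 , -0.033296  ,
        0.94271257, -0.03366875]), 'joint_vel': array([ 0.00067278, -0.00081885,  0.00024318, -0.00190015, -0.00081904,
        0.00040967,  0.00143494]), 'tau': array([ 4.37434937e-03, -5.49999869e+01,  1.55298114e+00, -1.98824376e+01,
        9.66160937e-03,  3.83455219e-03, -1.21033150e-05]), 'position': array([0.29716443, 0.66045567, 0.23023456]), 'tcp_rot': array([-3.13951333e+00,  1.17282280e-04,  2.71889263e+00]), 'force': array([-0.07765119,  0.05656396, -0.12138616]), 'torque': array([-0.00319673, -0.00470004,  0.00490795]), 'finger_force': 0.0, 'width': 0.0854460756835259}
[[446.23182675   0.         325.62359935]
 [  0.         446.23182675 239.59054802]
 [  0.           0.           1.        ]] [ 0.45767915 -0.00296407  1.06266185]
[[584.42447181   0.         319.01923168]
 [  0.         584.42447181 238.52637096]
 [  0.           0.           1.        ]] [ 0.54945168 -0.90492624  0.77090649]
```

View pics/top0.png

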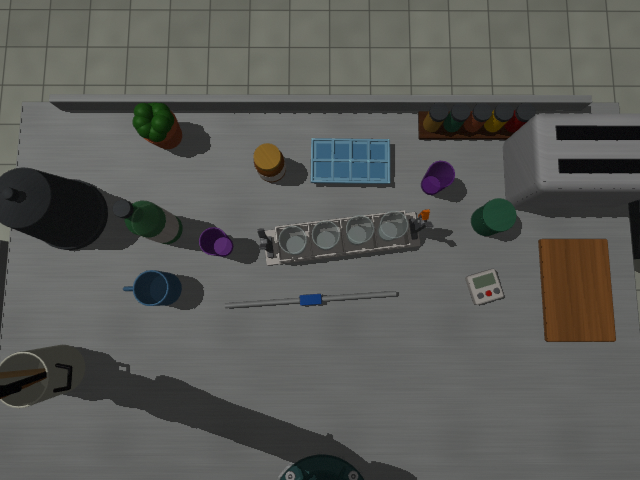

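View pics/side0.png

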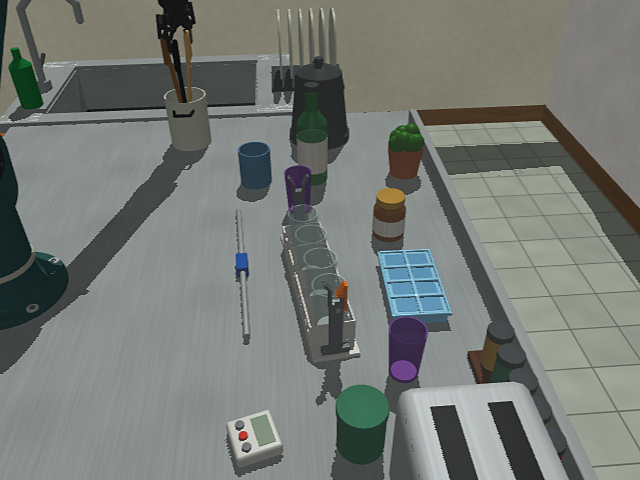

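The bar's grip is at (311,300) in the top view. The fork post is near (266,240), and the clip post with the orange jaw is near (420,220), with the jaw on the far (+x) side. Next I'll enlarge this area.

```bash
python3 - <<'E'
from h import *
z=load('top0'); im=z['im'];d=z['d']
c=cv2.resize(im[203:273,250:440],None,fx=4.2,fy=4.2,interpolation=cv2.INTER_CUBIC)
c=cv2.convertScaleAbs(c,alpha=1.4)
cv2.imwrite('pics/crop.png',c[:,:,::-1]); print(c.shape)
# blue grip
hsv=cv2.cvtColor(im,cv2.COLOR_RGB2HSV)
m=np.zeros(d.shape,bool); m[285:315,290:335]=True
m&=(hsv[...,0]>100)&(hsv[...,0]<130)&(hsv[...,1]>150)
v,u=np.nonzero(m); print(len(u),u.min(),u.max(),v.min(),v.max()); print('grip',px(z,u.mean(),v.mean(),h=.022))
# points by depth: heights
V,U=np.mgrid[203:320,220:440]
P=np.array([px(z,a,b) for a,b in zip(U.ravel(),V.ravel())]); 
# rod: height 8..30mm
s=(V.ravel()>287)&(V.ravel()<310)&(P[:,2]>.009)&(P[:,2]<.04)
Q=P[s]; vx,vy,x0,y0=cv2.fitLine(Q[:,:2].astype(np.float32),cv2.DIST_HUBER,0,.001,.001).ravel()
pr=(Q[:,:2]-[x0,y0])@[vx,vy]; print('rod',len(Q),vx,vy,x0,y0,'ends',[x0+pr.min()*vx,y0+pr.min()*vy],[x0+pr.max()*vx,y0+pr.max()*vy])
# posts: height>118mm
s=(V.ravel()<275)&(P[:,2]>.115)
for a,b,p in zip(U.ravel()[s],V.ravel()[s],P[s]): print(a,b,p.round(4))
E
```

```text
(294, 798, 3)
210 300 321 294 304
grip [0.45724241 0.02586242 0.022     ]
rod 995 0.07027107 -0.99752796 0.45740104 0.026095789 ends [np.float64(0.4434513524597662), np.float64(0.22411755045285459)] [np.float64(0.4713963148424925), np.float64(-0.1725731829549697)]
363 203 [ 0.4577 -0.003   1.0627]
228 204 [ 0.4577 -0.003   1.0627]
328 205 [ 0.4577 -0.003   1.0627]
420 205 [ 0.4577 -0.003   1.0627]
308 208 [ 0.4577 -0.003   1.0627]
322 209 [ 0.4577 -0.003   1.0627]
339 209 [ 0.4577 -0.003   1.0627]
349 209 [ 0.4577 -0.003   1.0627]
381 209 [ 0.4577 -0.003   1.0627]
427 209 [ 0.6407 -0.2178  0.1627]
428 209 [ 0.6411 -0.2203  0.1609]
423 210 [ 0.6394 -0.2104  0.1587]
424 210 [ 0.6389 -0.2118  0.1615]
425 210 [ 0.6392 -0.2142  0.1601]
426 210 [ 0.6389 -0.216   0.1613]
427 210 [ 0.639  -0.2182  0.1608]
428 210 [ 0.6382 -0.2193  0.1649]
429 210 [ 0.6396 -0.223   0.1581]
422 211 [ 0.6385 -0.2096  0.1527]
423 211 [ 0.6371 -0.2101  0.1599]
424 211 [ 0.6369 -0.2119  0.161 ]
425 211 [ 0.6364 -0.2134  0.1635]
426 211 [ 0.6367 -0.2158  0.1617]
427 211 [ 0.6369 -0.2181  0.1608]
428 211 [ 0.6372 -0
[... 11398 characters left out ...]
577 -0.003   1.0627]
405 251 [ 0.4577 -0.003   1.0627]
266 252 [ 0.4577 -0.003   1.0627]
220 253 [ 0.4577 -0.003   1.0627]
229 254 [ 0.4577 -0.003   1.0627]
365 255 [ 0.4577 -0.003   1.0627]
419 256 [ 0.4577 -0.003   1.0627]
248 257 [ 0.4577 -0.003   1.0627]
361 257 [ 0.4577 -0.003   1.0627]
249 259 [ 0.4577 -0.003   1.0627]
269 259 [ 0.4577 -0.003   1.0627]
313 260 [ 0.4577 -0.003   1.0627]
317 260 [ 0.4577 -0.003   1.0627]
347 262 [ 0.4577 -0.003   1.0627]
404 264 [ 0.4577 -0.003   1.0627]
327 266 [ 0.4577 -0.003   1.0627]
400 270 [ 0.4577 -0.003   1.0627]
325 271 [ 0.4577 -0.003   1.0627]
373 271 [ 0.4577 -0.003   1.0627]
434 274 [ 0.4577 -0.003   1.0627]
437 274 [ 0.4577 -0.003   1.0627]
```

View pics/crop.png

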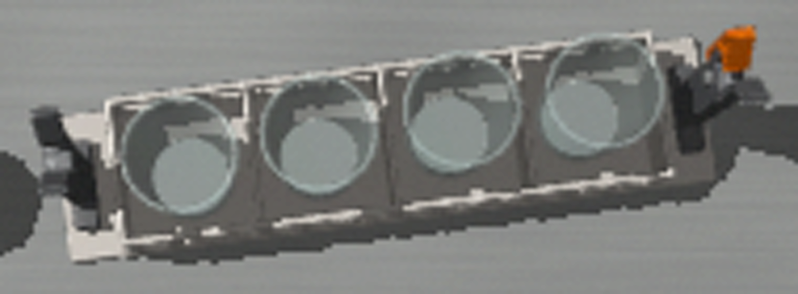

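The depth data fits the given sizes. The fork seat is about (0.581, 0.123), the clip seat about (0.6225, -0.218), so they are 344 mm apart as they should be. The bar's centre is at (0.457, 0.026). The first move raises the arm and swings it towards the bar.

```bash
cat > plan.py <<'E'
import sys, numpy as np
from scipy.spatial.transform import Rotation as R
from cell import manip
# usage: plan.py x y z yaw [tilt]   (tool down; tilt = turn about tool y, i.e. across the rod)
x,y,z,yaw=map(float,sys.argv[1:5]); tilt=float(sys.argv[5]) if len(sys.argv)>5 else 0
s=manip.state(); R0=R.from_euler('xyz',s['tcp_rot']); Rt=R.from_euler('xyz',[np.pi,0,yaw])*R.from_euler('y',tilt)
dp=R0.inv().apply(np.array([x,y,z])-s['position'])/.4; dr=(R0.inv()*Rt).as_rotvec()/.5
print(round(s['clock'],2),s['position'].round(4),s['tcp_rot'].round(3),'F',s['force'].round(1),'w',round(s['width'],4),'ff',s['finger_force'])
print('dp',dp.round(4),'dr',dr.round(3))
E
```

Call:
jog_arm([
  {"dp": [0,0,-0.09],"dr": [0,0,0.05]},
  {"dp": [-0.03,-0.04,-0.18],"dr": [0,0,0.12]},
  {"dp": [-0.07,-0.09,-0.25],"dr": [0,0,0.2]},
  {"dp": [-0.12,-0.15,-0.275],"dr": [0,0,0.28]},
  {"dp": [-0.17,-0.21,-0.275],"dr": [0,0,0.36]},
  {"dp": [-0.22,-0.27,-0.275],"dr": [0,0,0.44]},
  {"dp": [-0.27,-0.33,-0.275],"dr": [0,0,0.52]},
  {"dp": [-0.32,-0.39,-0.275],"dr": [0,0,0.6]},
  {"dp": [-0.36,-0.44,-0.275],"dr": [0,0,0.68]},
  {"dp": [-0.4,-0.49,-0.275],"dr": [0,0,0.76]},
], grip=1)

```text
clock: 0.93
position: [0.3631, 0.4147, 0.341]
tcp_rot: [-3.141, 0.0, 2.336]
force: [0.4, -0.5, -0.8]
width: 0.0857
finger_force: 0.0
```

```bash
python3 plan.py 0.457 0.026 0.2 1.6412
```

```text
0.93 [0.3631 0.4147 0.341 ] [-3.141  0.     2.336] F [ 0.4 -0.5 -0.8] w 0.0857 ff 0.0
dp [-0.8633 -0.5034  0.353 ] dr [-2.00e-03  1.00e-03  1.39e+00]
```

Call:
jog_arm([
  {"dp": [-0.07,-0.04,0],"dr": [0,0,0.1]},
  {"dp": [-0.15,-0.08,0],"dr": [0,0,0.2]},
  {"dp": [-0.23,-0.13,0],"dr": [0,0,0.3]},
  {"dp": [-0.31,-0.18,0],"dr": [0,0,0.4]},
  {"dp": [-0.39,-0.23,0],"dr": [0,0,0.5]},
  {"dp": [-0.47,-0.28,0.02],"dr": [0,0,0.6]},
  {"dp": [-0.55,-0.33,0.06],"dr": [0,0,0.7]},
  {"dp": [-0.63,-0.38,0.12],"dr": [0,0,0.8]},
  {"dp": [-0.71,-0.42,0.18],"dr": [0,0,0.9]},
  {"dp": [-0.78,-0.46,0.24],"dr": [0,0,1.0]},
])

```text
clock: 1.77
position: [0.4471, 0.0652, 0.2467]
tcp_rot: [3.139, -0.0, 1.837]
force: [0.5, 0.3, 0.3]
width: 0.0854
finger_force: 0.0
```

```bash
python3 plan.py 0.457 0.026 0.1 1.6412
```

```text
1.77 [0.4471 0.0652 0.2467] [ 3.139 -0.     1.837] F [0.5 0.3 0.3] w 0.0854 ff 0.0
dp [-0.1012 -0.0026  0.3668] dr [ 0.004 -0.001  0.391]
```

Call:
jog_arm([
  {"dp": [-0.02,0,0.03],"dr": [0,0,0.06]},
  {"dp": [-0.04,0,0.08],"dr": [0,0,0.13]},
  {"dp": [-0.06,0,0.14],"dr": [0,0,0.2]},
  {"dp": [-0.08,-0.002,0.2],"dr": [0,0,0.27]},
  {"dp": [-0.095,-0.002,0.26],"dr": [0,0,0.33]},
  {"dp": [-0.1,-0.002,0.31],"dr": [0,0,0.38]},
  {"dp": [-0.101,-0.003,0.345],"dr": [0.004,0,0.391]},
  {"dp": [-0.101,-0.003,0.367],"dr": [0.004,0,0.391]},
  {"dp": [-0.101,-0.003,0.367],"dr": [0.004,0,0.391]},
  {"dp": [-0.101,-0.003,0.367],"dr": [0.004,0,0.391]},
])

```text
clock: 2.6
position: [0.4562, 0.0276, 0.1002]
tcp_rot: [-3.139, 0.0, 1.644]
force: [0.9, 0.1, 0.8]
width: 0.0857
finger_force: 0.0
```

```bash
python3 plan.py 0.457 0.026 0.005 1.6412; python3 -c "
from h import *
grab('wrist','w1')"
```

```text
2.6 [0.4562 0.0276 0.1002] [-3.139  0.     1.644] F [0.9 0.1 0.8] w 0.0857 ff 0.0
dp [-0.0042  0.0023  0.238 ] dr [-0.005  0.     0.005]
```

View pics/w1.png

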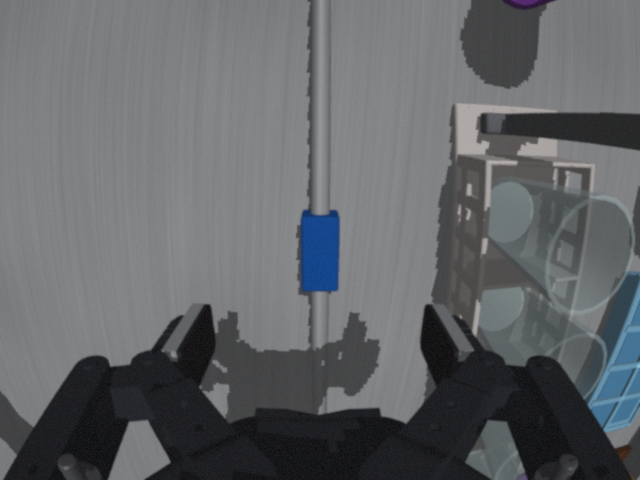

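The rod, at column 320, runs centrally between the fingers, with the block ahead. Now I'll descend and grip.

Call:
jog_arm([
  {"dp": [-0.001,0.001,0.03],"dr": [0,0,0]},
  {"dp": [-0.002,0.002,0.07],"dr": [0,0,0]},
  {"dp": [-0.004,0.002,0.11],"dr": [-0.005,0,0.005]},
  {"dp": [-0.004,0.002,0.15],"dr": [-0.005,0,0.005]},
  {"dp": [-0.004,0.002,0.18],"dr": [-0.005,0,0.005]},
  {"dp": [-0.004,0.002,0.205],"dr": [-0.005,0,0.005]},
  {"dp": [-0.004,0.002,0.223],"dr": [-0.005,0,0.005]},
  {"dp": [-0.004,0.002,0.235],"dr": [-0.005,0,0.005]},
  {"dp": [-0.004,0.002,0.237],"dr": [-0.005,0,0.005]},
  {"dp": [-0.004,0.002,0.237],"dr": [-0.005,0,0.005]},
])

```text
clock: 3.48
position: [0.4572, 0.026, 0.0056]
tcp_rot: [3.141, 0.0, 1.641]
force: [0.1, -0.8, 0.9]
width: 0.0856
finger_force: 0.0
```

Call:
jog_arm([
  {"dp": [0,0,0],"dr": [0,0,0]},
  {"dp": [0,0,0],"dr": [0,0,0]},
  {"dp": [0,0,0],"dr": [0,0,0]},
  {"dp": [0,0,0],"dr": [0,0,0]},
  {"dp": [0,0,0],"dr": [0,0,0]},
  {"dp": [0,0,0],"dr": [0,0,0]},
  {"dp": [0,0,0],"dr": [0,0,0]},
  {"dp": [0,0,0],"dr": [0,0,0]},
  {"dp": [0,0,0],"dr": [0,0,0]},
  {"dp": [0,0,0],"dr": [0,0,0]},
], grip=-1, grip_force=60)

```text
clock: 4.32
position: [0.4573, 0.026, 0.0059]
tcp_rot: [3.14, 0.0, 1.641]
force: [-0.8, 0.6, 5.5]
width: 0.0222
finger_force: 59.1
```

```bash
python3 plan.py 0.457 0.026 0.2 1.692 0.0
```

```text
4.32 [0.4573 0.026  0.0059] [3.14  0.    1.641] F [-0.8  0.6  5.5] w 0.0222 ff 59.05570864677429
dp [-1.000e-04 -1.000e-04 -4.852e-01] dr [ 0.002  0.    -0.102]
```

Call:
jog_arm([
  {"dp": [0,0,-0.03],"dr": [0,0,0]},
  {"dp": [0,0,-0.08],"dr": [0,0,0]},
  {"dp": [0,0,-0.14],"dr": [0,0,-0.02]},
  {"dp": [0,0,-0.2],"dr": [0,0,-0.04]},
  {"dp": [0,0,-0.27],"dr": [0,0,-0.06]},
  {"dp": [0,0,-0.34],"dr": [0,0,-0.08]},
  {"dp": [0,0,-0.4],"dr": [0,0,-0.1]},
  {"dp": [0,0,-0.45],"dr": [0,0,-0.102]},
  {"dp": [0,0,-0.485],"dr": [0,0,-0.102]},
  {"dp": [0,0,-0.485],"dr": [0,0,-0.102]},
])

```text
clock: 5.15
position: [0.4582, 0.0262, 0.2016]
tcp_rot: [3.136, -0.001, 1.692]
force: [1.2, 0.1, -2.1]
width: 0.0226
finger_force: 59.5
```

```bash
python3 plan.py 0.6017 -0.0473 0.2 1.692 0.0; python3 - <<'E'
from h import *
grab('top','top2')
z=load('top2'); 
V,U=np.mgrid[230:320,200:440]
P=np.array([px(z,a,b) for a,b in zip(U.ravel(),V.ravel())])
s=(P[:,2]>.15)&(P[:,2]<.23)&(abs(P[:,1]-.026)>.09)
Q=P[s]; print(len(Q))
l=cv2.fitLine(Q.astype(np.float32),cv2.DIST_HUBER,0,.001,.001).ravel();print(l, Q[:,1].min(),Q[:,1].max())
E
```

```text
5.15 [0.4582 0.0262 0.2016] [ 3.136e+00 -1.000e-03  1.692e+00] F [ 1.2  0.1 -2.1] w 0.0226 ff 59.50354814529419
dp [-0.2258  0.334   0.0058] dr [ 0.011 -0.001  0.   ]
771
[-0.12156062  0.9925735   0.00455721  0.46435276 -0.02379388  0.21214572] -0.17155821752832262 0.22532007164973705
```

Call:
jog_arm([
  {"dp": [-0.015,0.022,0],"dr": [0,0,0]},
  {"dp": [-0.04,0.06,0],"dr": [0,-0.01,0]},
  {"dp": [-0.075,0.11,0],"dr": [0,-0.03,0]},
  {"dp": [-0.11,0.163,0],"dr": [0.005,-0.05,0]},
  {"dp": [-0.145,0.215,0],"dr": [0.01,-0.07,0]},
  {"dp": [-0.18,0.266,0],"dr": [0.01,-0.09,0]},
  {"dp": [-0.207,0.306,0],"dr": [0.01,-0.11,0]},
  {"dp": [-0.222,0.328,0.003],"dr": [0.011,-0.12,0]},
  {"dp": [-0.226,0.334,0.006],"dr": [0.011,-0.12,0]},
  {"dp": [-0.226,0.334,0.006],"dr": [0.011,-0.12,0]},
])

```text
clock: 6.03
position: [0.5998, -0.048, 0.1954]
tcp_rot: [-3.133, 0.06, 1.691]
force: [-0.2, -0.1, -1.6]
width: 0.0224
finger_force: 59.3
```

```bash
python3 plan.py 0.6017 -0.0473 0.142 1.692 -0.06; python3 - <<'E'
from h import *
grab('top','top3')
z=load('top3'); 
V,U=np.mgrid[195:275,230:440]
P=np.array([px(z,a,b) for a,b in zip(U.ravel(),V.ravel())])
s=(P[:,2]>.18)&(P[:,2]<.25)&(abs(P[:,1]+.047)>.1)
Q=P[s]; print(len(Q))
l=cv2.fitLine(Q.astype(np.float32),cv2.DIST_HUBER,0,.001,.001).ravel();print(l, Q[:,1].min(),Q[:,1].max())
for y in(.1233,-.047,-.218): print(y,(l[3:]+l[:3]*(y-l[4])/l[1]).round(4))
E
```

```text
6.03 [ 0.5998 -0.048   0.1954] [-3.133  0.06   1.691] F [-0.2 -0.1 -1.6] w 0.0224 ff 59.34807479381561
dp [0.0091 0.0061 0.1331] dr [-0.017  0.    -0.001]
499
[-0.11999658  0.99099797 -0.0593619   0.5985294  -0.04509035  0.20524637] -0.22846738047708415 0.15013782188042743
0.1233 [0.5781 0.1233 0.1952]
-0.047 [ 0.5988 -0.047   0.2054]
-0.218 [ 0.6195 -0.218   0.2156]
```

Call:
jog_arm([
  {"dp": [0.003,0.004,0.005],"dr": [-0.005,0,0]},
  {"dp": [0.005,0.006,0.015],"dr": [-0.01,0,0]},
  {"dp": [0.007,0.007,0.03],"dr": [-0.017,0,0]},
  {"dp": [0.009,0.007,0.045],"dr": [-0.017,0,0]},
  {"dp": [0.009,0.007,0.06],"dr": [-0.017,0,0]},
  {"dp": [0.009,0.007,0.075],"dr": [-0.017,0,0]},
  {"dp": [0.009,0.007,0.09],"dr": [-0.017,0,0]},
  {"dp": [0.009,0.007,0.103],"dr": [-0.017,0,0]},
  {"dp": [0.009,0.007,0.11],"dr": [-0.017,0,0]},
  {"dp": [0.009,0.007,0.11],"dr": [-0.017,0,0]},
])

```text
clock: 6.92
position: [0.6024, -0.0464, 0.1521]
tcp_rot: [3.14, 0.06, 1.692]
force: [-0.3, 0.1, -2.2]
width: 0.0227
finger_force: 59.3
```

```bash
python3 plan.py 0.6019 -0.0473 0.1345 1.692 -0.06; python3 - <<'E'
from h import *
grab('top','top4');grab('side','side4')
z=load('top4'); 
V,U=np.mgrid[195:275,230:450]
P=np.array([px(z,a,b) for a,b in zip(U.ravel(),V.ravel())])
s=(P[:,2]>.14)&(P[:,2]<.2)&(abs(P[:,1]+.047)>.09)&(P[:,1]<.11)&(P[:,1]>-.2)
Q=P[s]; print(len(Q))
l=cv2.fitLine(Q.astype(np.float32),cv2.DIST_HUBER,0,.001,.001).ravel();print(l)
for y in(.1233,-.047,-.218): print(y,(l[3:]+l[:3]*(y-l[4])/l[1]).round(4))
a=cv2.resize(z['im'][200:260,245:285],None,fx=9,fy=9,interpolation=cv2.INTER_CUBIC)
b=cv2.resize(z['im'][195:255,400:440],None,fx=9,fy=9,interpolation=cv2.INTER_CUBIC)
cv2.imwrite('pics/c4.png',cv2.convertScaleAbs(np.hstack([a,b]),alpha=1.4)[:,:,::-1])
E
```

```text
6.92 [ 0.6024 -0.0464  0.1521] [3.14  0.06  1.692] F [-0.3  0.1 -2.2] w 0.0227 ff 59.34852361679077
dp [ 0.0006 -0.0016  0.0442] dr [ 0.004  0.    -0.   ]
264
[-0.11959914  0.99102455 -0.05971988  0.60622317 -0.08478434  0.16447186]
0.1233 [0.5811 0.1233 0.1519]
-0.047 [ 0.6017 -0.047   0.1622]
-0.218 [ 0.6223 -0.218   0.1725]
```

View pics/c4.png

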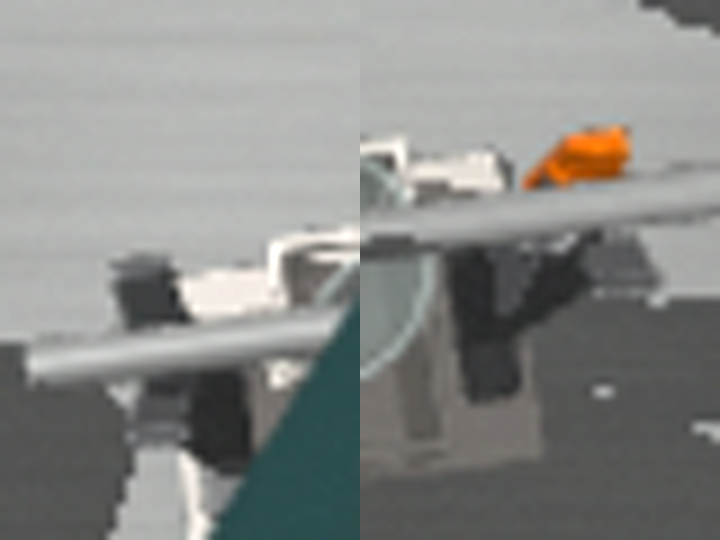

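The rod lies over both slots: the fork is at left around (150,345) and the clip at right around (540,210). The fit puts its x within 1 mm of both seats. Next I'll lower it 18 mm and release.

Call:
jog_arm([
  {"dp": [0,-0.001,0.004],"dr": [0,0,0]},
  {"dp": [0,-0.001,0.01],"dr": [0,0,0]},
  {"dp": [0,-0.001,0.016],"dr": [0,0,0]},
  {"dp": [0,-0.001,0.022],"dr": [0,0,0]},
  {"dp": [0,-0.001,0.028],"dr": [0,0,0]},
  {"dp": [0,-0.001,0.034],"dr": [0,0,0]},
  {"dp": [0,-0.001,0.039],"dr": [0,0,0]},
  {"dp": [0,-0.001,0.043],"dr": [0,0,0]},
  {"dp": [0,-0.001,0.043],"dr": [0,0,0]},
  {"dp": [0,-0.001,0.043],"dr": [0,0,0]},
])

```text
clock: 7.85
position: [0.6027, -0.0474, 0.1358]
tcp_rot: [3.138, 0.06, 1.692]
force: [-0.9, 0.2, -2.8]
width: 0.0225
finger_force: 59.3
```

```bash
python3 plan.py 0.6019 -0.0473 0.1345 1.692 -0.06
```

```text
7.85 [ 0.6027 -0.0474  0.1358] [3.138 0.06  1.692] F [-0.9  0.2 -2.8] w 0.0225 ff 59.34851825237274
dp [ 0.0007 -0.0019  0.0031] dr [ 0.007  0.    -0.   ]
```

Call:
jog_arm([
  {"dp": [0,-0.001,0.002],"dr": [0,0,0]},
  {"dp": [0,-0.001,0.004],"dr": [0,0,0]},
  {"dp": [0,-0.002,0.005],"dr": [0,0,0]},
  {"dp": [0,-0.002,0.005],"dr": [0,0,0]},
  {"dp": [0,-0.002,0.005],"dr": [0,0,0]},
  {"dp": [0,-0.002,0.005],"dr": [0,0,0]},
  {"dp": [0,-0.002,0.005],"dr": [0,0,0]},
  {"dp": [0,-0.002,0.005],"dr": [0,0,0]},
  {"dp": [0,-0.002,0.005],"dr": [0,0,0]},
  {"dp": [0,-0.002,0.005],"dr": [0,0,0]},
])

```text
clock: 8.68
position: [0.6022, -0.0476, 0.134]
tcp_rot: [3.138, 0.06, 1.692]
force: [-0.2, 0.7, 1.4]
width: 0.0224
finger_force: 59.7
```

Call:
jog_arm([
  {"dp": [0,0,0],"dr": [0,0,0]},
  {"dp": [0,0,0],"dr": [0,0,0]},
  {"dp": [0,0,0],"dr": [0,0,0]},
  {"dp": [0,0,0],"dr": [0,0,0]},
  {"dp": [0,0,0],"dr": [0,0,0]},
  {"dp": [0,0,0],"dr": [0,0,0]},
  {"dp": [0,0,0],"dr": [0,0,0]},
  {"dp": [0,0,0],"dr": [0,0,0]},
  {"dp": [0,0,0],"dr": [0,0,0]},
  {"dp": [0,0,0],"dr": [0,0,0]},
], grip=1)

```text
clock: 9.52
position: [0.6019, -0.0476, 0.1339]
tcp_rot: [3.138, 0.06, 1.692]
force: [0.2, -0.2, -0.3]
width: 0.0854
finger_force: 0.0
```

```bash
python3 plan.py 0.602 -0.0473 0.25 1.692 0
```

```text
9.52 [ 0.6019 -0.0476  0.1339] [3.138 0.06  1.692] F [ 0.2 -0.2 -0.3] w 0.0854 ff 0.0
dp [-0.0167  0.0013 -0.2899] dr [0.007 0.12  0.   ]
```

Contact was felt and the bar is released. I'll retreat upwards and check.

Call:
jog_arm([
  {"dp": [-0.001,0,-0.02],"dr": [0,0,0]},
  {"dp": [-0.004,0,-0.06],"dr": [0,0,0]},
  {"dp": [-0.006,0,-0.1],"dr": [0,0.02,0]},
  {"dp": [-0.008,0,-0.14],"dr": [0,0.05,0]},
  {"dp": [-0.011,0,-0.18],"dr": [0,0.08,0]},
  {"dp": [-0.014,0,-0.22],"dr": [0,0.1,0]},
  {"dp": [-0.016,0,-0.25],"dr": [0.007,0.12,0]},
  {"dp": [-0.017,0,-0.27],"dr": [0.007,0.12,0]},
  {"dp": [-0.017,0,-0.27],"dr": [0.007,0.12,0]},
  {"dp": [-0.017,0,-0.27],"dr": [0.007,0.12,0]},
])

```text
clock: 10.35
position: [0.6016, -0.0477, 0.2423]
tcp_rot: [3.141, 0.0, 1.692]
force: [0.1, 0.4, -0.6]
width: 0.0856
finger_force: 0.0
```

```bash
cat > rod.py <<'E'
from h import *
import sys
tag=sys.argv[1]; grab('top',tag); grab('side',tag+'s')
for n in (tag,tag+'s'):
    z=load(n); ys,xs=z['d'].shape
    K,R,t=z['K'],z['R'],z['t']; V,U=np.mgrid[150:380,200:460]
    d=z['d'][150:380,200:460]; r=np.stack([U,V,np.ones_like(U)],-1).reshape(-1,3)@np.linalg.inv(K).T@R
    P=(-R.T@t)+r*d.reshape(-1,1)
    x0=.5811-(P[:,1]-.1233)*.1216
    s=(abs(P[:,0]-x0)<.015)&(P[:,2]>.115)&(P[:,2]<.19)&(P[:,1]<.155)&(P[:,1]>-.255)
    e=P[s,1]; 
    s&=(abs(P[:,1]+.047)>.04)&(P[:,1]<.11)&(P[:,1]>-.2); Q=P[s]
    l=cv2.fitLine(Q.astype(np.float32),cv2.DIST_HUBER,0,.001,.001).ravel()
    print(n,len(Q),'ends',e.min().round(4),e.max().round(4),[(l[3:]+l[:3]*(y-l[4])/l[1]).round(4).tolist() for y in(.1233,-.218)])
E
python3 rod.py t5; python3 plan.py 0.6196 -0.194 0.2 1.692 0; python3 - <<'E'
from h import *
z=load('t5s'); cv2.imwrite('pics/c5.png',cv2.resize(z['im'][180:380,220:440],None,fx=2.8,fy=2.8)[:,:,::-1])
E
```

```text
t5 372 ends -0.2447 0.1501 [[0.5805000066757202, 0.12330000102519989, 0.13429999351501465], [0.6216999888420105, -0.21799999475479126, 0.15379999577999115]]
t5s 470 ends -0.2499 0.1513 [[0.579800009727478, 0.12330000102519989, 0.13359999656677246], [0.6219000220298767, -0.21799999475479126, 0.15440000593662262]]
10.45 [ 0.6009 -0.0474  0.2412] [-3.14  -0.     1.693] F [0.3 0.6 0.5] w 0.0855 ff 0.0
dp [-0.3694  0.002   0.103 ] dr [-0.003 -0.     0.001]
```

View pics/c5.png

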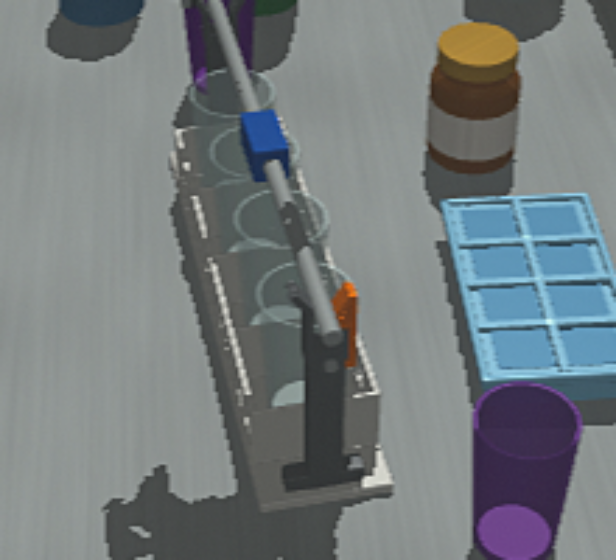

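The fork end is home, with its axis at about 130 mm. The clip end rests on the jaw at about 150 mm, and the bar is centred. I'll shut the fingers and go above the clip end.

Call:
jog_arm([
  {"dp": [-0.02,0,0],"dr": [0,0,0]},
  {"dp": [-0.06,0,0],"dr": [0,0,0]},
  {"dp": [-0.12,0,0],"dr": [0,0,0]},
  {"dp": [-0.18,0.001,0],"dr": [0,0,0]},
  {"dp": [-0.24,0.001,0.02],"dr": [0,0,0]},
  {"dp": [-0.29,0.002,0.05],"dr": [0,0,0]},
  {"dp": [-0.33,0.002,0.09],"dr": [0,0,0]},
  {"dp": [-0.355,0.002,0.12],"dr": [0,0,0]},
  {"dp": [-0.362,0.002,0.14],"dr": [-0.003,0,0]},
  {"dp": [-0.362,0.002,0.15],"dr": [-0.003,0,0]},
], grip=-1)

```text
clock: 11.28
position: [0.6187, -0.1921, 0.1801]
tcp_rot: [-3.14, -0.001, 1.691]
force: [-0.1, 0.7, 0.0]
width: -0.0002
finger_force: 0.0
```

```bash
python3 plan.py 0.6188 -0.191 0.155 1.692 0
```

```text
11.28 [ 0.6187 -0.1921  0.1801] [-3.140e+00 -1.000e-03  1.691e+00] F [-0.1  0.7  0. ] w -0.0002 ff 0.0
dp [0.0027 0.0007 0.0628] dr [-0.003 -0.001 -0.003]
```

Call:
jog_arm([
  {"dp": [0.003,0.001,0.01],"dr": [0,0,0]},
  {"dp": [0.003,0.001,0.022],"dr": [0,0,0]},
  {"dp": [0.003,0.001,0.035],"dr": [0,0,0]},
  {"dp": [0.003,0.001,0.046],"dr": [0,0,0]},
  {"dp": [0.003,0.001,0.055],"dr": [0,0,0]},
  {"dp": [0.003,0.001,0.062],"dr": [0,0,0]},
  {"dp": [0.003,0.001,0.069],"dr": [0,0,0]},
  {"dp": [0.003,0.001,0.075],"dr": [0,0,0]},
  {"dp": [0.003,0.001,0.081],"dr": [0,0,0]},
  {"dp": [0.003,0.001,0.086],"dr": [0,0,0]},
])

```text
clock: 12.12
position: [0.6204, -0.1907, 0.1491]
tcp_rot: [3.139, -0.0, 1.692]
force: [-4.2, 0.9, 12.1]
width: 0.0002
finger_force: 6.3
```

```bash
python3 plan.py 0.6192 -0.191 0.136 1.692 0
```

```text
12.12 [ 0.6204 -0.1907  0.1491] [ 3.139 -0.     1.692] F [-4.2  0.9 12.1] w 0.0002 ff 6.289980076253414
dp [-0.0003 -0.0032  0.0327] dr [ 0.004 -0.    -0.   ]
```

Call:
jog_arm([
  {"dp": [0,-0.001,0.005],"dr": [0,0,0]},
  {"dp": [0,-0.001,0.01],"dr": [0,0,0]},
  {"dp": [0,-0.001,0.014],"dr": [0,0,0]},
  {"dp": [0,-0.001,0.018],"dr": [0,0,0]},
  {"dp": [0,-0.001,0.022],"dr": [0,0,0]},
  {"dp": [0,-0.001,0.025],"dr": [0,0,0]},
  {"dp": [0,-0.001,0.028],"dr": [0,0,0]},
  {"dp": [0,-0.001,0.03],"dr": [0,0,0]},
  {"dp": [0,-0.001,0.031],"dr": [0,0,0]},
  {"dp": [0,-0.001,0.031],"dr": [0,0,0]},
])

```text
clock: 12.95
position: [0.6206, -0.1901, 0.1359]
tcp_rot: [3.139, -0.0, 1.692]
force: [-1.4, 0.8, 5.4]
width: 0.0002
finger_force: 2.5
```

```bash
python3 plan.py 0.6192 -0.191 0.134 1.692 0; python3 rod.py t6
```

```text
12.95 [ 0.6206 -0.1901  0.1359] [ 3.139 -0.     1.692] F [-1.4  0.8  5.4] w 0.0002 ff 2.4764203000813723
dp [-0.0018 -0.0037  0.0048] dr [ 0.006 -0.     0.001]
t6 539 ends -0.1773 0.1494 [[0.5807999968528748, 0.12330000102519989, 0.13459999859333038], [0.6223999857902527, -0.21799999475479126, 0.13439999520778656]]
t6s 337 ends -0.2501 0.1502 [[0.5803999900817871, 0.12330000102519989, 0.12690000236034393], [0.6237000226974487, -0.21799999475479126, 0.16259999573230743]]
```

The top view puts the rod at its seat height (surface fit 134.4 mm at both ends), and the press force has fallen after the snap. I'll retreat and verify.

Call:
jog_arm([
  {"dp": [0,0,0.003],"dr": [0,0,0]},
  {"dp": [0,0,0.003],"dr": [0,0,0]},
  {"dp": [0,0,-0.01],"dr": [0,0,0]},
  {"dp": [0,0,-0.04],"dr": [0,0,0]},
  {"dp": [0,0,-0.09],"dr": [0,0,0]},
  {"dp": [0,0,-0.15],"dr": [0,0,0]},
  {"dp": [0,0,-0.22],"dr": [0,0,0]},
  {"dp": [0,0,-0.29],"dr": [0,0,0]},
  {"dp": [0,0,-0.35],"dr": [0,0,0]},
  {"dp": [0,0,-0.38],"dr": [0,0,0]},
])

```text
clock: 13.88
position: [0.6208, -0.1913, 0.2911]
tcp_rot: [3.135, 0.002, 1.692]
force: [0.2, -1.3, 0.6]
width: -0.0003
finger_force: 0.0
```

```bash
python3 rod.py t7; python3 - <<'E'
from h import *
z=load('t7s'); cv2.imwrite('pics/c7.png',cv2.resize(z['im'][180:380,220:440],None,fx=2.8,fy=2.8)[:,:,::-1])
E
```

```text
t7 606 ends -0.2309 0.1492 [[0.5810999870300293, 0.12330000102519989, 0.1339000016450882], [0.6222000122070312, -0.21799999475479126, 0.13439999520778656]]
t7s 502 ends -0.2519 0.1479 [[0.5806000232696533, 0.12330000102519989, 0.1331000030040741], [0.6229000091552734, -0.21799999475479126, 0.13369999825954437]]
```

View pics/c7.png

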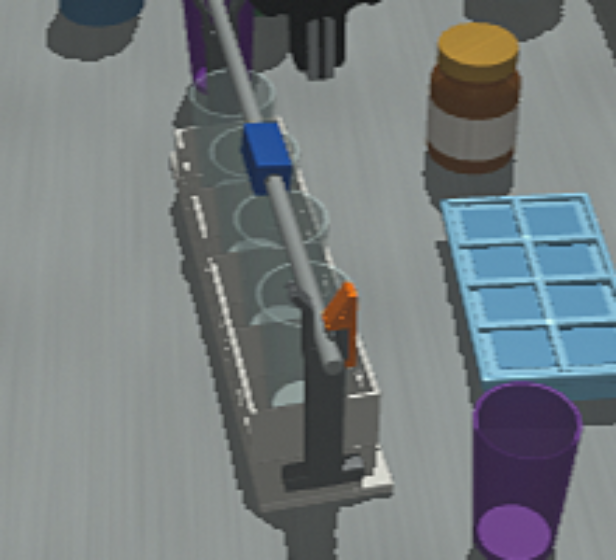

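The bar is level and home. The orange jaw is closed over the rod at (340,320), and all four glasses are standing. I'll hand it in.

```bash
python3 -c "
from cell import manip
print(manip.close_job())"
```

```text
the job is handed in; nothing more can be done
None
```

The hold-down bar is fully home in both posts with the jaw closed over it, the four glasses are standing in their places, and the job was handed in at about 14 s (the call returned no verdict).

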